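Start the griddle timers in pouring order

ROBOT

A 7-joint arm with a two-finger parallel gripper is mounted at the origin on the work surface. World frame = base frame: x ahead of the robot, y to its left, z up, the work surface at z = 0. Lengths are in m, angles in rad, forces in N, time in s.
With the tool pointing down it reaches from about 0.4 to 0.85 m from the base axis. Payload 10.4 kg.
Tool frame: the origin (TCP) lies at the very end of the fingers, on their centre line; the grasp point (between the pads) lies 19 mm behind it; z points along the fingers, y is the direction in which the jaws open and shut (so a half turn about z gives the same grasp; the last joint's range is limited). The gripper opens to 87 mm and grips with 3 to 60 N. Pads are 19 mm wide; open, the fingers measure 117 mm over their backs; the gripper's body (75 mm by 190 mm) begins 51 mm behind the grasp point.
Start: joints at [-0.023, 0.332, -0.065, 1.46, 0.022, 1.35, -0.088], TCP at [0.625, 0, 0.223] pointing down, gripper open.
Joint ranges: [-2.6, 2.6], [-0.5, 2.12], [-1.47, 1.34], [0.16, 2.42], [-1.27, 4.41], [0.06, 2.06], [-2.6, 2.6]. Speed limits (rad/s): [2.22, 2.22, 2.79, 2.79, 3.14, 3.14, 3.14].

INTERFACE

Orientations are given as a rotation vector (axis times angle).
In Python, from plant import sense, snapshot, get_calibration, close_job gives the robot as it stands.
- The arm moves only by the tool step_arm, never from a script. Its argument "deltas" is a list of rows, each a list of 3 entries, a list of its own where there are three numbers: the shift along the tool's x, y, z in cm, then the turn about the tool's z in rad, then the finger opening in cm, from 0 to 8.7. In form: [[[tx, ty, tz], turn, jaw], ...]. A call has exactly 8 rows; each row shifts and turns the commanded pose from where the row before left it, along the tool's axes as they then stand; what a row does not reach is not made up. A row lasts 1/10 s, in which the tool goes at most 50 mm and 8.59 degrees, less where a joint would pass 70% of its speed; a pose out of reach is approached as far as the arm can. A call is refused whole if a number of a shift passes 5 or a number of a turn 0.15, either way. A call with a gripper value outside its range is refused whole. The fingers move at their own pace and stop on an object; "squeeze" is the grip in N (left out, the last holds). Time passes only in rows, so rows that do not move let the fingers close, or fill a call up. It gives the time, the measured TCP pose, the force and the opening at its end, in the units of the state.
- sense(): the state, without advancing time (a new reading comes with each control period).
- snapshot(name): name is "scene" or "side" or "wrist"; returns the picture (420x560x3 uint8, red, green, blue); there is no depth.
- get_calibration(name): a dict with "fx", "fy", "cx", "cy" (pixels), "k1" (the pictures are not rectified: a ray, as slopes to the right and down, at radius r is drawn at 1 + k1 r^2 times it, then the intrinsics apply), "world_to_cam" (4x4, takes a point from world to camera coordinates). Camera axes: x right, y up, looking along -z (the intrinsics and any distortion apply to the point x, -y, -z); pixel columns grow to the right and rows downward; lengths in m; the calibration is good to about 2 mm. A picture is of the moment at which its call begins: read the wrist's pose just before it. get_calibration takes no time and is no camera call; for the wrist camera it gives the pose at the moment of the call.
- close_job(): hands the job in, once; it reports no verdict.
The state is a dict: "t": time; "qpos": joint angles; "joint_vel": joint speeds; "effort": joint torques, N m; "eef_pos": TCP position; "eef_rot": TCP orientation; "ft_force": force on the tool from outside, world axes, zero at the start; "wrist_torque": the same for the moment, N m; "opening": finger opening in m.
Only numpy, scipy, OpenCV 4.12 (cv2) and the standard library are available. Lean on these libraries where they do the work, as an engineer would, in place of code of your own. Each camera call takes 0.05 s, during which the arm holds its last target.

TASK

Start the three white timers on the counter in the order the griddle batches were poured: with the fingertips, lightly tap down the black plunger on top of the round timer first, then the square one, then the long narrow one, so that each plunger goes most of the way in and stays down. Only tap: do not lift, tip or shove the timers, and leave everything else on the counter where it is.

Things in the scene. Friction and masses are not known exactly. Their poses are not given: they have to be found in the camera images.
- timer_round: the round timer: white plastic, disc-shaped, 68 across and 40 tall (mm), standing loose on the counter, 0.2 kg; origin at the centre of its underside, z up. A black plunger stands up from the centre of its top.
- plunger_round_top (a point): centre of the top face of the round timer's black plunger (30 mm across, standing 20 mm proud of the timer, its top 60 mm above the counter while up); goes down with the plunger. The plunger ends in a springy cap.
- plunger_round (a joint): how far that plunger is pressed in, m: 0 up, 0.010 at its stop. It slides straight down against about 2.5 N of friction, has no return spring and stays where it is left; at the stop its springy cap gives a further 6 mm, from 3 N to 15 N, and comes back when let go; the timer runs from 0.007. Leaning on it with more than 25 N is too hard.
- timer_square: the square timer: white plastic, square block, 60 x 60 and 44 tall (mm), standing loose on the counter, 0.2 kg; origin at the centre of its underside, z up. A black plunger stands up from the centre of its top.
- plunger_square_top (a point): centre of the top face of the square timer's black plunger (30 mm across, standing 20 mm proud of the timer, its top 64 mm above the counter while up); goes down with the plunger. The plunger ends in a springy cap.
- plunger_square (a joint): how far that plunger is pressed in, m: 0 up, 0.010 at its stop. It slides straight down against about 2.5 N of friction, has no return spring and stays where it is left; at the stop its springy cap gives a further 6 mm, from 3 N to 15 N, and comes back when let go; the timer runs from 0.007. Leaning on it with more than 25 N is too hard.
- timer_oblong: the oblong timer: white plastic, long narrow block, 96 (its x axis) x 44 (its y axis) and 36 tall (mm), standing loose on the counter, 0.2 kg; origin at the centre of its underside, z up. A black plunger stands up from the centre of its top.
- plunger_oblong_top (a point): centre of the top face of the oblong timer's black plunger (30 mm across, standing 20 mm proud of the timer, its top 56 mm above the counter while up); goes down with the plunger. The plunger ends in a springy cap.
- plunger_oblong (a joint): how far that plunger is pressed in, m: 0 up, 0.010 at its stop. It slides straight down against about 2.5 N of friction, has no return spring and stays where it is left; at the stop its springy cap gives a further 6 mm, from 3 N to 15 N, and comes back when let go; the timer runs from 0.007. Leaning on it with more than 25 N is too hard.
- salt_jar: bystander: small clear jar with a steel cap, 44 wide, 75 tall (mm), loose; origin at its underside
- ring_mould: bystander: open steel ring, 66 outside, 30 tall (mm), loose; origin at its underside
- dip_bowl: bystander: small white bowl, 64 across, 30 tall (mm), loose; origin at its underside
- syrup_jar: bystander: amber jar with steel cap and paper label, 52 wide, 70 tall (mm), loose; origin at its underside
- squeeze_bottle: bystander: white squeeze bottle with a nozzle, 60 wide, 168 tall (mm), loose; origin at its underside
- mug: bystander: blue mug, 80 across with a handle, 85 tall (mm), loose; origin at its underside
- turner: bystander: long flat turner (spatula) lying down, 260 long (mm), loose
Not all that is in view belongs to the job. Leave any blue look-alike of the timer_round alone.

How it is judged:
On the way, in this order (a step that is already met when the one before it is completed fails the run):
1. the round timer's plunger is down (7 of its 10 mm) (value of joint plunger_round above 0.007 m), for 0.05 s.
2. the square timer's plunger is down (7 of its 10 mm) (value of joint plunger_square above 0.007 m), for 0.05 s.
3. the oblong timer's plunger is down (7 of its 10 mm) (value of joint plunger_oblong above 0.007 m), for 0.05 s.
At the end, for the whole second after the job is handed in: All three plungers are pressed in at least 6.5 mm of their 10 mm; the timers stand upright on the counter within 30 mm of where they were, at rest; the other things are within 20 mm of where they were (value of joint each of plunger_round, plunger_square, plunger_oblong above 0.0065 m and angle between each of timer_round, timer_square, timer_oblong's own z axis and vertical below 0.1 rad and distance of each of timer_round, timer_square, timer_oblong from where it was at the start of the episode below 0.03 m and height (world z) of each of timer_round, timer_square, timer_oblong below 0.005 m and linear speed of each of timer_round, timer_square, timer_oblong below 0.02 m/s and distance of each of salt_jar, ring_mould, dip_bowl, syrup_jar, squeeze_bottle, mug, turner from where it was at the start of the episode below 0.02 m); the robot touches nothing.
It fails at once if a later timer is started before an earlier one ((value of joint plunger_square above 0.007 m and value of joint plunger_round below 0.0065 m) or (value of joint plunger_oblong above 0.007 m and value of joint plunger_square below 0.0065 m)).
It fails at once if a timer is pressed or struck harder than 25 N (contact force between any of the fingers, the arm and timer_round above 25 N or contact force between any of the fingers, the arm and timer_square above 25 N or contact force between any of the fingers, the arm and timer_oblong above 25 N).
It fails at once if a timer is lifted, tipped or shoved more than 30 mm (height (world z) of any of timer_round, timer_square, timer_oblong above 0.012 m or angle between any of timer_round, timer_square, timer_oblong's own z axis and vertical above 0.3 rad or distance of any of timer_round, timer_square, timer_oblong from where it was at the start of the episode above 0.03 m).
It fails at once if another thing on the counter is moved more than 20 mm (distance of any of salt_jar, ring_mould, dip_bowl, syrup_jar, squeeze_bottle, mug, turner from where it was at the start of the episode above 0.02 m).
It also fails if it takes over 61 s, if anything falls off the work surface, if the arm or the gripper's body presses on something with over 40 N, if the wrist force passes 120 N, or if a joint passes its speed limit or range.

## Working session

There is one attempt and no reset: what is moved stays moved. The work goes in short steps, Python scripts to look and compute and a tool call to move; the robot and the scene stay as the last step left them, time stands still between calls to the robot, and variables do not carry over. Pictures are saved under pics/ and viewed, and the job is handed in when it is done.

Besides the shell and the picture viewer there is one more tool, called as name(argument=value, ...) on one line, values as JSON. step_arm: Moves the arm, as the interface text tells. Its arguments: {"type":"object","properties":{"deltas":{"type":"array"},"squeeze":{"type":"number"}},"required":["deltas"]}

```bash
mkdir -p pics; python3 - <<'E'
from plant import sense,snapshot,get_calibration
import cv2
s=sense();print({k:s[k] for k in('t','eef_pos','eef_rot','ft_force','opening')})
for n in('scene','side','wrist'):
    cv2.imwrite(f'pics/{n}0.png',snapshot(n)[:,:,::-1]); print(n,get_calibration(n))
E
```

```text
{'t': 0.0, 'eef_pos': array([6.24593285e-01, 9.92115652e-06, 2.21725617e-01]), 'eef_rot': array([-2.22072569e+00, -2.22075536e+00,  1.72092395e-03]), 'ft_force': array([0.18009463, 0.12783007, 0.44103612]), 'opening': 0.08697147850051044}
scene {'fx': 448.8374778680043, 'fy': 448.8374778680043, 'cx': 286.27628653497766, 'cy': 208.67258235035715, 'k1': -0.050141267546574914, 'world_to_cam': array([[ 0.18875539,  0.98181048, -0.02048401, -0.05753562],
       [-0.67860763,  0.14548457,  0.71994855,  0.34030313],
       [ 0.70983314, -0.12199356,  0.69372508, -1.4430588 ],
       [ 0.        ,  0.        ,  0.        ,  1.        ]])}
side {'fx': 472.3940915523625, 'fy': 472.3940915523625, 'cx': 284.4721902289001, 'cy': 208.76428701705532, 'k1': -0.04756883189993217, 'world_to_cam': array([[-0.99544211, -0.09404943, -0.01580196,  0.58443822],
       [ 0.06179722, -0.76232088,  0.64424217, -0.09449451],
       [-0.07263677,  0.64032927,  0.7646583 , -0.99330425],
       [ 0.        ,  0.        ,  0.        ,  1.        ]])}
wrist {'fx': 290.6882190803519, 'fy': 290.6882190803519, 'cx': 274.8587287078492, 'cy': 208.10037817656806, 'k1': -0.025080569385817476, 'world_to_cam': array([[ 9.99998001e-01,  9.64355490e-04, -1.75139788e-03,
        -6.25156964e-01],
       [-1.43103299e-03,  9.56981562e-01, -2.90145210e-01,
         3.55587154e-02],
       [ 1.39625236e-03,  2.90147137e-01,  9.56981029e-01,
        -3.91170608e-01],
       [ 0.00000000e+00,  0.00000000e+00,  0.00000000e+00,
         1.00000000e+00]])}
```

View pics/scene0.png

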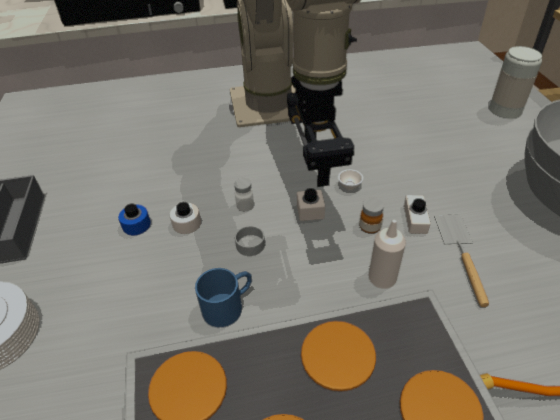

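View pics/side0.png

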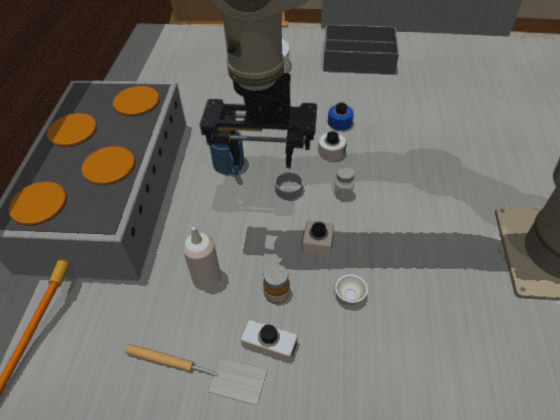

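View pics/wrist0.png

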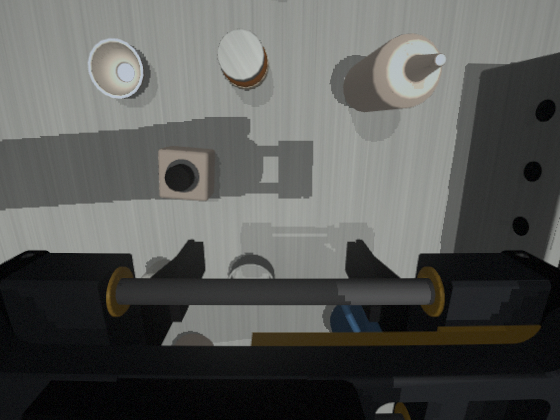

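```bash
python3 - <<'E'
import cv2,numpy as np
a=cv2.imread('pics/scene0.png');b=cv2.imread('pics/side0.png')
def c(i,x,y): return cv2.resize(i[y-20:y+20,x-20:x+20],None,fx=6,fy=6,interpolation=cv2.INTER_CUBIC)
r1=np.hstack([c(a,183,210),c(a,311,197),c(a,419,207)])
r2=np.hstack([c(b,332,140),c(b,319,232),c(b,268,335)])
cv2.imwrite('pics/crop0.png',np.vstack([r1,r2]))
E
```

```text
(no output)
```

View pics/crop0.png

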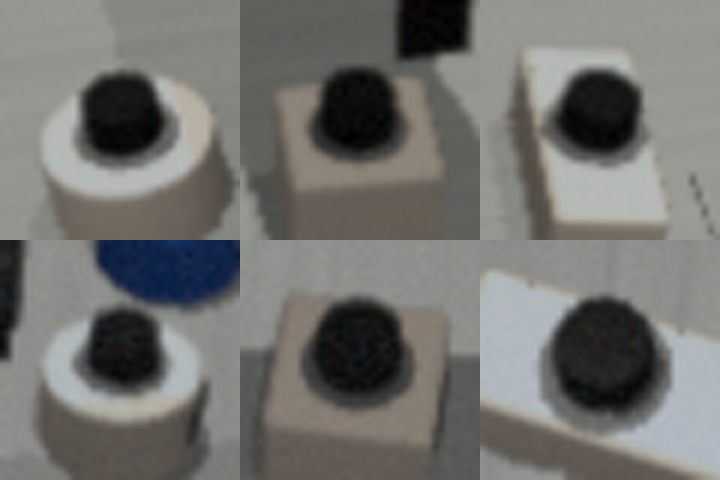

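```bash
cat > h.py <<'E'
import numpy as np,cv2
from plant import sense,snapshot,get_calibration
def ray(cal,u,v):
    d=np.array([(u-cal['cx'])/cal['fx'],(v-cal['cy'])/cal['fy']]);x=d.copy()
    for _ in range(20): x=d/(1+cal['k1']*(x@x))
    T=cal['world_to_cam'];R=T[:3,:3]
    return -R.T@T[:3,3], R.T@np.array([x[0],-x[1],-1])
def plane(cal,u,v,z):
    o,d=ray(cal,u,v);return o+d*(z-o[2])/d[2]
def proj(cal,p):
    c=cal['world_to_cam']@np.append(p,1);x=np.array([c[0],-c[1]])/-c[2]
    x=x*(1+cal['k1']*(x@x));return x*cal['fx']+[cal['cx'],cal['cy']]
E
python3 - <<'E'
from h import *
A,B=get_calibration('scene'),get_calibration('side')
for n,z,a,b in(('round',.06,(183.2,206.2),(332.8,136)),('square',.064,(310.9,192.5),(318.7,227.7)),('obl',.056,(419.2,203.2),(268.5,331.3))):
    print(n,plane(A,*a,z).round(4),plane(B,*b,z).round(4))
for n,a,z in(('salt',(245,186),.07),('ring',(250,240),.015),('syrup',(373,206),.07),('bottle',(393,228),.168),('mug',(220,285),.085),('bowl',(350,178),.03),('blue',(131,210),.06),('bottle base',(385,275),0.02)): print(n,plane(A,*a,z).round(3))
E
```

```text
round [ 0.4982 -0.2738  0.06  ] [ 0.4926 -0.2669  0.06  ]
square [0.5184 0.018  0.064 ] [0.5135 0.0226 0.064 ]
obl [0.5966 0.2515 0.056 ] [0.5905 0.2547 0.056 ]
salt [ 0.47  -0.128  0.07 ]
ring [ 0.591 -0.137  0.015]
syrup [0.597 0.14  0.07 ]
bottle [0.755 0.112 0.168]
mug [ 0.754 -0.209  0.085]
bowl [0.449 0.135 0.03 ]
blue [ 0.486 -0.391  0.06 ]
bottle base [0.748 0.12  0.02 ]
```

```bash
python3 - <<'E'
from h import *
W=get_calibration('wrist')
print(plane(W,180,175,.064))
for p in([.495,-.27,.06],[.516,.02,.064],[.593,.253,.056]): print(proj(W,np.array(p)))
a=cv2.imread('pics/wrist0.png');cv2.imwrite('pics/cw.png',cv2.resize(a[135:215,145:225],None,fx=7,fy=7,interpolation=cv2.INTER_CUBIC))
E
```

```text
[0.51954706 0.02156596 0.064     ]
[183.6594089  376.45233711]
[176.96929685 176.39013246]
[240.40339317 -72.36458193]
```

View pics/cw.png

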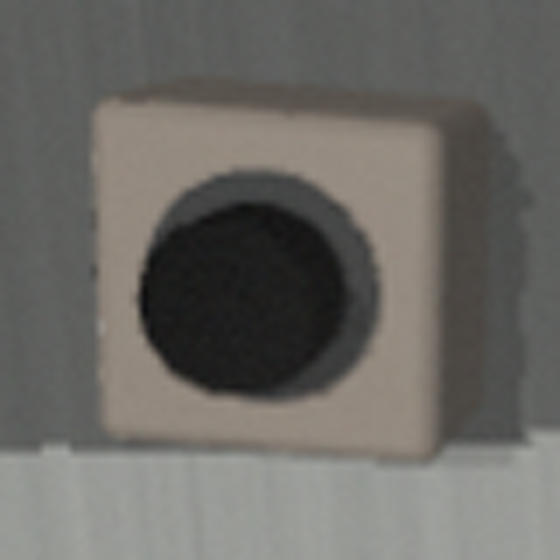

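step_arm(deltas=[[[-3.4,-1.6,0],0,0],[[-3.4,-1.6,0.3],0,0],[[-3.4,-1.6,0.3],0,0],[[-3.4,-1.6,0.3],0,0],[[-3.4,-1.6,0.3],0,0],[[-3.4,-1.6,0.3],0,0],[[-3.4,-1.6,0.3],0,0],[[-3.4,-1.6,0.3],0,0]])

```text
t: 0.95
eef_pos: [0.4961, -0.2732, 0.2013]
eef_rot: [-2.221, -2.221, -0.0]
ft_force: [-0.3, -0.3, 0.7]
opening: 0.0309
```

step_arm(deltas=[[[0,0,0],0,0],[[0,0,0],0,0],[[0,0,0],0,0],[[0,0,0],0,0],[[0,0,0],0,0],[[0,0,0],0,0],[[0,0,0],0,0],[[0,0,0],0,0]])

```text
t: 1.75
eef_pos: [0.4971, -0.2719, 0.2016]
eef_rot: [2.221, 2.222, 0.0]
ft_force: [0.0, -0.4, 0.1]
opening: 0.0003
```

```bash
python3 - <<'E'
from h import *
s=sense();print({k:s[k] for k in('t','eef_pos','eef_rot','ft_force','opening','qpos')})
W=get_calibration('wrist');cv2.imwrite('pics/wrist1.png',snapshot('wrist')[:,:,::-1])
print(proj(W,np.array([.497,-.272,.06])));np.save('W1.npy',W,allow_pickle=True)
cv2.imwrite('pics/side1.png',snapshot('side')[:,:,::-1])
E
```

```text
{'t': 1.75, 'eef_pos': array([ 0.49708533, -0.27185441,  0.20155064]), 'eef_rot': array([2.22109853e+00, 2.22173037e+00, 8.45044439e-05]), 'ft_force': array([ 0.03047726, -0.38233546,  0.13083741]), 'opening': 0.0003211108719060012, 'qpos': array([ 0.33168494,  0.21347234,  0.10187394,  1.6560819 , -0.02257708,
        1.27312912,  0.43816782])}
[274.0872878  197.70131891]
```

View pics/wrist1.png

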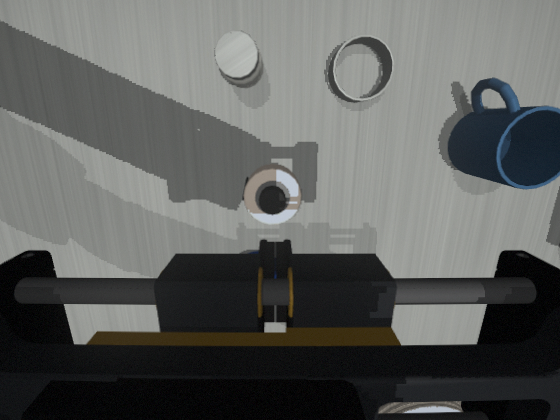

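View pics/side1.png

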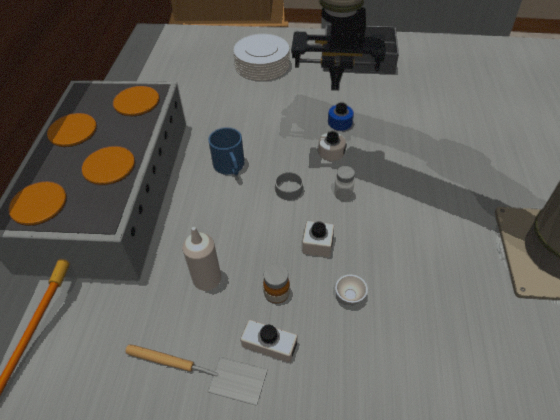

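step_arm(deltas=[[[0,0,2],0,0],[[0,0,2.5],0,0],[[0,0,2.5],0,0],[[0,0,2.5],0,0],[[0,0,2],0,0],[[0,0,1],0,0],[[0,0,0.5],0,0],[[0,0,0],0,0]])

```text
t: 2.65
eef_pos: [0.4971, -0.272, 0.0716]
eef_rot: [-2.221, -2.221, -0.0]
ft_force: [-0.0, -0.1, -0.0]
opening: 0.0005
```

step_arm(deltas=[[[0,0,0.3],0,0],[[0,0,0.3],0,0],[[0,0,0.3],0,0],[[0,0,0.3],0,0],[[0,0,0.3],0,0],[[0,0,0.2],0,0],[[0,0,0],0,0],[[0,0,0],0,0]])

```text
t: 3.45
eef_pos: [0.4968, -0.2719, 0.0544]
eef_rot: [-2.221, -2.221, 0.0]
ft_force: [-0.3, 0.1, 0.4]
opening: 0.0004
```

step_arm(deltas=[[[0,0,0.15],0,0],[[0,0,0.15],0,0],[[0,0,0.15],0,0],[[0,0,0.1],0,0],[[0,0,0.1],0,0],[[0,0,0],0,0],[[0,0,0],0,0],[[0,0,0],0,0]])

```text
t: 4.25
eef_pos: [0.497, -0.272, 0.0484]
eef_rot: [2.221, 2.221, 0.0]
ft_force: [-2.1, 0.8, 7.3]
opening: 0.0003
```

```bash
python3 - <<'E'
from h import *
a=snapshot('scene')[:,:,::-1];b=snapshot('side')[:,:,::-1]
c=lambda i,x,y: cv2.resize(i[y-35:y+35,x-35:x+35],None,fx=5.5,fy=5.5,interpolation=cv2.INTER_CUBIC)
cv2.imwrite('pics/press1.png',np.hstack([c(a,183,205),c(b,332,140)]))
s=sense();print(s['eef_pos'],s['ft_force'])
E
```

```text
[ 0.49705979 -0.27199761  0.0484569 ] [-2.89479574  0.65508728  7.06097827]
```

View pics/press1.png

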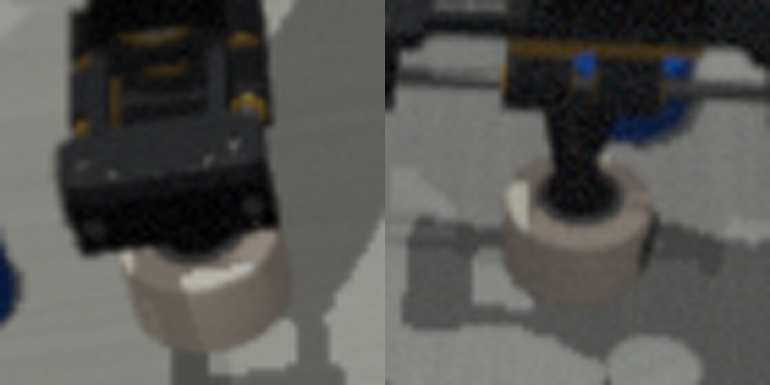

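step_arm(deltas=[[[0,0,-0.3],0,0],[[0,0,-0.5],0,0],[[0,0,-1],0,0],[[0,0,-2],0,0],[[0,0,-2],0,0],[[0,0,-2],0,0],[[0,0,-1],0,0],[[0,0,0],0,0]])

```text
t: 5.15
eef_pos: [0.4979, -0.2724, 0.1377]
eef_rot: [2.22, 2.22, 0.002]
ft_force: [-0.2, -0.6, 0.2]
opening: 0.0004
```

step_arm(deltas=[[[2.1,0.2,-0.3],0,0],[[4.2,0.3,0],0,0],[[4.5,0.3,0],0,0],[[4.5,0.3,0],0,0],[[4.5,0.3,0],0,0],[[4.5,0.3,0],0,0],[[3.5,0.3,0],0,0],[[1.3,0.1,0],0,0]])

```text
t: 5.95
eef_pos: [0.5174, 0.0233, 0.1381]
eef_rot: [-2.215, -2.226, -0.0]
ft_force: [-0.2, 0.3, -0.4]
opening: 0.0003
```

```bash
python3 - <<'E'
from h import *
s=sense();print(s['t'],s['eef_pos'],s['ft_force'])
W=get_calibration('wrist');w=snapshot('wrist')[:,:,::-1]
print(proj(W,np.array([.518,.019,.064])))
b=snapshot('side')[:,:,::-1]
cv2.imwrite('pics/w2.png',w);
c=lambda i,x,y: cv2.resize(i[y-35:y+35,x-35:x+35],None,fx=5.5,fy=5.5,interpolation=cv2.INTER_CUBIC)
cv2.imwrite('pics/s2.png',np.hstack([c(snapshot('scene')[:,:,::-1],183,205),c(b,332,140)]))
E
```

```text
5.95 [0.51740795 0.02332013 0.13810989] [-0.17342471  0.27008534 -0.38491062]
[274.71459128 222.5994107 ]
```

View pics/w2.png

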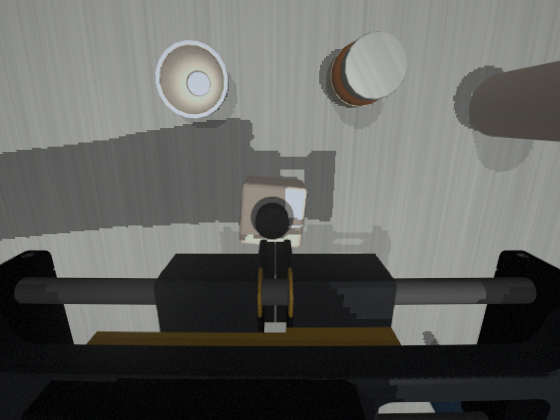

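View pics/s2.png

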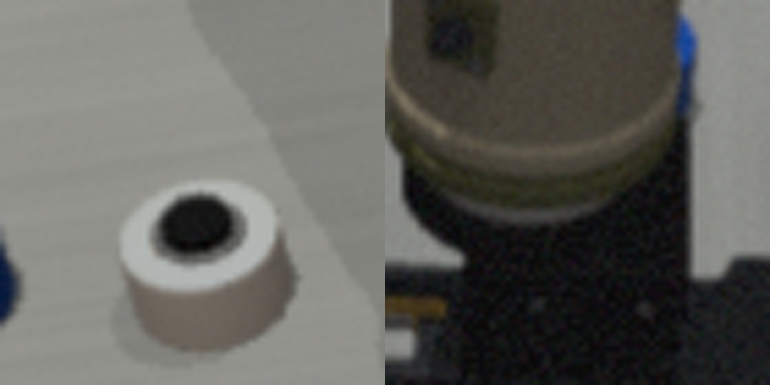

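step_arm(deltas=[[[0.2,-0.2,0],0,0],[[0,0,1],0,0],[[0,0,1.5],0,0],[[0,0,1.5],0,0],[[0,0,1.2],0,0],[[0,0,0.8],0,0],[[0,0,0.4],0,0],[[0,0,0],0,0]])

```text
t: 6.9
eef_pos: [0.5159, 0.0208, 0.0747]
eef_rot: [-2.221, -2.221, 0.001]
ft_force: [-0.1, -0.5, 0.4]
opening: 0.0002
```

step_arm(deltas=[[[0,0,0.3],0,0],[[0,0,0.3],0,0],[[0,0,0.3],0,0],[[0,0,0.3],0,0],[[0,0,0.3],0,0],[[0,0,0.2],0,0],[[0,0,0],0,0],[[0,0,0],0,0]])

```text
t: 7.7
eef_pos: [0.5159, 0.021, 0.0579]
eef_rot: [-2.221, -2.221, 0.0]
ft_force: [0.0, -0.4, 0.5]
opening: 0.0006
```

step_arm(deltas=[[[0,0,0.15],0,0],[[0,0,0.15],0,0],[[0,0,0.15],0,0],[[0,0,0.1],0,0],[[0,0,0.05],0,0],[[0,0,0],0,0],[[0,0,0],0,0],[[0,0,0],0,0]])

```text
t: 8.5
eef_pos: [0.5161, 0.0211, 0.0524]
eef_rot: [2.221, 2.221, 0.0]
ft_force: [-3.0, 0.2, 6.4]
opening: 0.0006
```

step_arm(deltas=[[[0,0,-0.3],0,0],[[0,0,-0.5],0,0],[[0,0,-1],0,0],[[0,0,-2],0,0],[[0,0,-2],0,0],[[0,0,-2],0,0],[[0,0,-1],0,0],[[0,0,0],0,0]])

```text
t: 9.3
eef_pos: [0.5169, 0.0211, 0.1416]
eef_rot: [2.22, 2.22, 0.003]
ft_force: [1.2, 1.0, 0.5]
opening: 0.0003
```

step_arm(deltas=[[[2,0.6,0],0,0],[[3.5,1.2,0],0,0],[[4,1.4,0],0,0],[[4,1.4,0],0,0],[[4,1.4,0],0,0],[[3.5,1.1,0],0,0],[[2.2,0.6,0],0,0],[[0,0,0],0,0]])

```text
t: 10.1
eef_pos: [0.5918, 0.2572, 0.1382]
eef_rot: [-2.214, -2.225, 0.001]
ft_force: [0.0, -0.3, -0.5]
opening: 0.0005
```

```bash
python3 - <<'E'
from h import *
s=sense();print(s['t'],s['eef_pos'],s['ft_force'])
W=get_calibration('wrist');w=snapshot('wrist')[:,:,::-1]
print(proj(W,np.array([.593,.253,.056])))
cv2.imwrite('pics/w3.png',w);
cv2.imwrite('pics/s3.png',np.hstack([cv2.resize(i,(400,300)) for i in (snapshot('scene')[:,:,::-1],snapshot('side')[:,:,::-1])]))
E
```

```text
10.1 [0.59177145 0.2571944  0.13818199] [ 0.00093547 -0.29584353 -0.52167962]
[275.56740389 219.38706167]
```

View pics/w3.png

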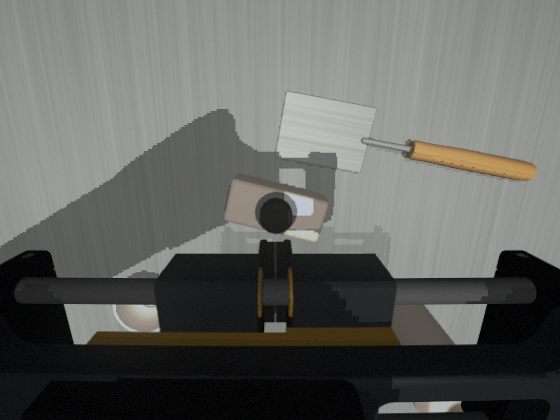

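View pics/s3.png

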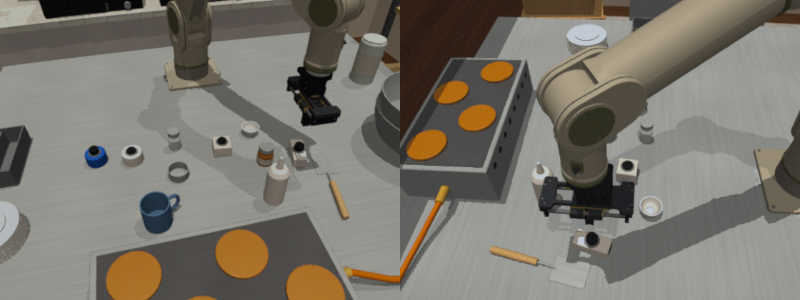

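step_arm(deltas=[[[0.3,0,0],0,0],[[0,0,1],0,0],[[0,0,1.7],0,0],[[0,0,1.7],0,0],[[0,0,1.5],0,0],[[0,0,1],0,0],[[0,0,0.4],0,0],[[0,0,0],0,0]])

```text
t: 11.05
eef_pos: [0.5929, 0.2559, 0.0666]
eef_rot: [-2.221, -2.221, 0.001]
ft_force: [-0.1, -0.1, 0.8]
opening: 0.0004
```

```bash
python3 - <<'E'
from h import *
s=sense();print(s['t'],s['eef_pos'],s['ft_force'])
A=get_calibration('scene');a=snapshot('scene')[:,:,::-1]
b=snapshot('side')[:,:,::-1]
c=lambda i,x,y: cv2.resize(i[y-35:y+35,x-35:x+35],None,fx=5.5,fy=5.5,interpolation=cv2.INTER_CUBIC)
cv2.imwrite('pics/s4.png',np.hstack([c(a,419,205),c(b,268,330)]))
E
```

```text
11.05 [0.59287054 0.25588583 0.06663361] [-0.05856852 -0.08349398  0.78860305]
```

View pics/s4.png

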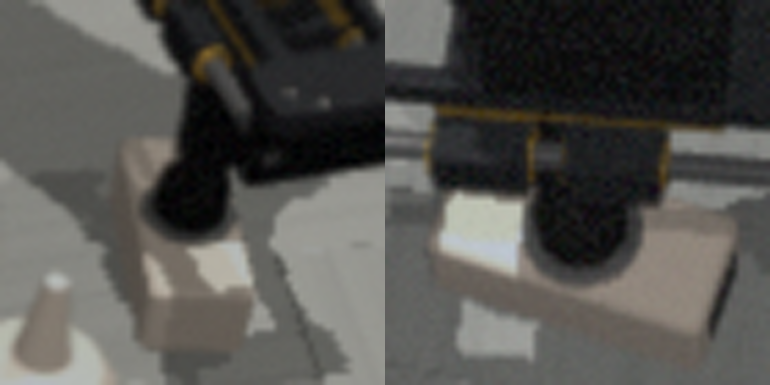

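Aligned over the oblong plunger. Pressing.

step_arm(deltas=[[[0,0,0.3],0,0],[[0,0,0.3],0,0],[[0,0,0.3],0,0],[[0,0,0.3],0,0],[[0,0,0.3],0,0],[[0,0,0.2],0,0],[[0,0,0],0,0],[[0,0,0],0,0]])

```text
t: 11.95
eef_pos: [0.5929, 0.256, 0.0499]
eef_rot: [-2.221, -2.221, 0.0]
ft_force: [0.4, -0.8, 0.2]
opening: 0.0007
```

step_arm(deltas=[[[0,0,0.15],0,0],[[0,0,0.15],0,0],[[0,0,0.1],0,0],[[0,0,0.1],0,0],[[0,0,0.05],0,0],[[0,0,0],0,0],[[0,0,0],0,0],[[0,0,0],0,0]])

```text
t: 12.75
eef_pos: [0.5931, 0.2561, 0.045]
eef_rot: [2.221, 2.221, 0.001]
ft_force: [-2.5, -0.7, 5.6]
opening: 0.0001
```

step_arm(deltas=[[[0,0,-0.3],0,0],[[0,0,-0.5],0,0],[[0,0,-1],0,0],[[0,0,-2],0,0],[[0,0,-3],0,0],[[0,0,-3],0,0],[[0,0,-3],0,0],[[0,0,-2],0,0]])

```text
t: 13.55
eef_pos: [0.5936, 0.2564, 0.1958]
eef_rot: [2.221, 2.221, 0.004]
ft_force: [0.5, 0.0, 0.2]
opening: 0.0006
```

step_arm(deltas=[[[-2,0,-1],0,0],[[-3,0,-1],0,0],[[-3,0,0],0,0],[[-3,0,0],0,0],[[-2,0,0],0,0],[[0,0,0],0,0],[[0,0,0],0,0],[[0,0,0],0,0]])

```text
t: 14.35
eef_pos: [0.5928, 0.1276, 0.2128]
eef_rot: [-2.219, -2.223, -0.001]
ft_force: [0.6, 0.7, 0.7]
opening: 0.0006
```

```bash
python3 - <<'E'
from h import *
s=sense();print(s['t'],s['eef_pos'],s['ft_force'])
a=snapshot('scene')[:,:,::-1];b=snapshot('side')[:,:,::-1]
c=lambda i,x,y: cv2.resize(i[y-20:y+20,x-20:x+20],None,fx=6,fy=6,interpolation=cv2.INTER_CUBIC)
cv2.imwrite('pics/end.png',np.vstack([np.hstack([c(a,183,210),c(a,311,197),c(a,419,207)]),np.hstack([c(b,332,140),c(b,319,232),c(b,268,335)])]))
cv2.imwrite('pics/endscene.png',a)
E
```

```text
14.35 [0.59280898 0.12759113 0.21280737] [0.56684943 0.71451956 0.7208011 ]
```

View pics/end.png

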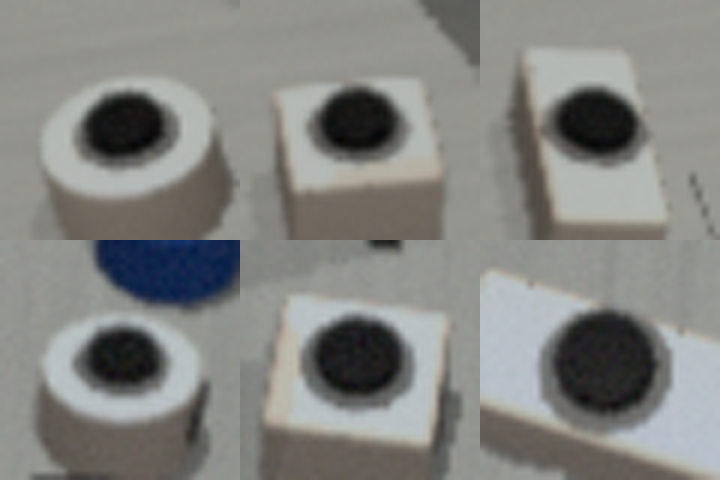

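View pics/endscene.png

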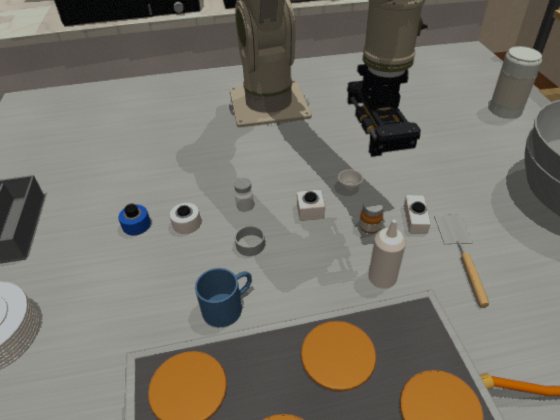

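All three plungers are down, the timers have not moved in the crops, and the tool is clear.

```bash
python3 -c "
from plant import close_job;print(close_job())"
```

```text
the job is handed in; nothing more can be done
None
```

I tapped the plungers down in the order round, square, oblong, using closed fingertips, and handed the job in at about 14.5 s. `close_job()` gives no verdict.

- **Presses:** the vertical force I read at the bottom of each press was about 7, 6.4 and 5.6 N. That is above the 3 N at which the cap gives, so each plunger had reached its stop.
- **Final pictures:** all three plungers are down. The timers appear in the same pixels as at the start, and the other things look unmoved.
- **Arm:** it ended clear of everything, with the fingertips at a height of about 0.21 m.
- **Disagreements:** the scene and side cameras differed by 6–9 mm on where the plungers were. I took positions between the two, and the wrist picture then shifted the estimate by another 1–5 mm. This was within the 30 mm width of a plunger.

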